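Open the filter cover of the laundry dehumidifier

TASK

Open the filter cover in the top of the dehumidifier: push in the release tab on its front so that the near edge of the cover springs up, then swing the cover up and right over on its hinge until it rests fully open by itself. The dehumidifier only stands on the counter, so press no harder than needed: it must stay within a centimetre of its place. Leave the things beside it where they are.

Things in the scene. Friction and masses are not known exactly. Their poses are not given: they have to be found in the camera images.
- unit: The dehumidifier: white plastic case 220 (x) x 240 (y) x 122 mm high, about 3.5 kg, standing loose; more than about 14 N along the counter can slide it. Origin: centre of its underside; x points from its front face (at -110 mm, nearest the robot) to its back, z up. Behind the 6 mm front wall is a 9 mm gap, then the near edge of the cover in its top.
- tab_root (a point): Point in the middle of the case's front face, 88 mm above the counter, where the stem of the release tab comes out. The tab is a grey ribbed plate 50 mm wide (y), 32 mm high, 8 mm thick, on that stem. How far its outer face stands out differs each time, 17 to 37 mm from this point, and is not reported: feel for it. It is pushed straight towards the case (+x of the unit).
- tab (a joint): How far the tab is pushed in, m: 0 at rest, 0.008 at its hard stop. Its spring takes 3 N at first and 8 N at the stop; the cover is let go at about 5 mm (about 6.5 N). The tab springs back when let go. The cover cannot be opened without pressing it.
- cover_edge (a point): Middle of the near edge of the cover, a grey slotted plate 125 (x) x 150 (y) x 6 mm, flush with the case's top when shut; the point is 125 mm from the hinge, half-way through the thickness, and moves with the cover. Below the edge, 62 mm to either side of the middle, a catch foot hangs 27 mm down; 110 mm between the feet are free.
- hinge (a point): Middle of the cover's hinge line, which runs along the unit's y axis at its x = +30 mm, at the height of the cover's upper face (122 mm above the counter).
- cover (a joint): Angle of the cover, rad: 0 shut and latched. Let go, a spring pin (under its middle, 40 mm from the hinge) holds it ajar at about 0.4, near edge about 45 mm above the case. From there lift it from below, under the near edge or nearer the hinge (120 g, free hinge). Left before 1.57 it falls back to ajar; past 1.65 it falls on to its stop at 1.95, fully open.
- pump: Bystander: soap pump bottle, 62 mm across, 155 mm high, standing loose beside the unit; origin at the centre of its underside.
- mug: Bystander: white ceramic cup, 72 mm across, 85 mm high, standing loose beside the unit; origin at the centre of its underside.
- caddy: Bystander: clear plastic open box, 80 x 80 x 60 mm high, standing loose beside the unit; origin at the centre of its underside.

How it is judged (in metres and radians):
On the way:
1. the release tab is pushed in at least 3 mm while the cover is still shut (below 0.1 rad) (value of joint tab above 0.003 m and value of joint cover below 0.1 rad).
At the end, for the whole second after the job is handed in: The cover rests open at its stop (beyond 1.85 rad), the tab is let go (less than 2 mm in), and the dehumidifier stands still within 10 mm of where it stood (value of joint cover above 1.85 rad and velocity of joint cover below 0.1 rad/s and value of joint tab below 0.002 m and distance of unit from where it was at the start of the episode below 0.01 m and linear speed of unit below 0.02 m/s); the robot touches nothing.
It fails at once if the dehumidifier is shoved more than 10 mm from its place (distance of unit from where it was at the start of the episode above 0.01 m).
It fails at once if the dehumidifier is tipped (angle between unit's own z axis and vertical above 0.15 rad).
It fails at once if a bystander is moved more than 25 mm or knocked over (distance of any of pump, mug, caddy from where it was at the start of the episode above 0.025 m or angle between any of pump, mug's own z axis and vertical above 0.4 rad).
It also fails if it takes over 45 s, if anything falls off the work surface, if the arm or the gripper's body presses on something with over 40 N, if the wrist force passes 120 N, or if a joint passes its speed limit or range.

ROBOT

A 6-joint arm with a two-finger parallel gripper is mounted at the origin on the work surface. World frame = base frame: x ahead of the robot, y to its left, z up, the work surface at z = 0. Lengths are in mm, angles in rad, forces in N, time in s.
With the tool pointing down it reaches from about 350 to 925 mm from the base axis. Payload 6.4 kg.
Tool frame: the origin (TCP) lies on the centre line of the jaws, within the pads' length; the fingertips stand ahead of it and the grasp point (between the pads) lies 3 mm ahead of it (arm.tip_reach is the z of the fingertips in the tool frame, in mm); z points along the fingers, y is the line along which they close (so a half turn about z gives the same grasp; the last joint's range is limited). The gripper opens to 85 mm and grips with 20 to 120 N. Pads are 22 mm wide; open, the fingers measure 114 mm over their backs; the gripper's body (76 mm by 85 mm) begins 54 mm behind the grasp point. The pads swing forward as they close: fully open they stand 13 mm farther back than shut.
Start: joints at [1.174, 0.245, 1.558, -0, 1.339, -0.174], TCP at [143.621, 633.946, 253.29] pointing down, gripper open.
Joint ranges: [-3.13, 3.13], [-1.02, 2.26], [0.13, 2.54], [-0.95, 4.09], [0.21, 2.88], [-2.74, 2.74]. Speed limits (rad/s): [2.57, 2.57, 3.14, 3.14, 3.14, 3.14].

INTERFACE

Orientations are given as a 3x3 rotation matrix whose columns are the frame's x, y, z axes.
In Python, from plant import arm gives the robot as it stands.
- The arm moves only by the tool move_arm, never from a script. Its argument "increments" is a list of rows, each an object of numbers: "tx", "ty", "tz": the shift along the tool's x, y, z in m; "wx", "wy", "wz": the turn, a rotation vector about the tool's x, y, z in degrees; "fingers": the finger opening in m, from 0 to 0.0854. A call has 1 to 20 rows; each row shifts and turns the commanded pose from where the row before left it, along the tool's axes as they then stand; what a row does not reach is not made up. A row lasts 1/10 s, in which the tool goes at most 50 mm and 8.59 degrees, less where a joint would pass 70% of its speed; a pose out of reach is approached as far as the arm can. A call is refused whole if a number of a shift passes 0.05 or a number of a turn 8.59, either way. A call with a gripper value outside its range is refused whole. The fingers move at their own pace and stop on an object; "newtons" is the grip in N (left out, the last holds). Time passes only in rows, so rows that do not move let the fingers close. It gives the time, the measured TCP pose, the force, the opening and the grip force at its end, in the units of the state.
- arm.observe(): the state, without advancing time (a new reading comes with each control period).
- arm.get_image(name): name is "scene" or "top"; returns (picture, depth): 480x640x3 uint8, red, green, blue; 480x640 float32, mm along the optical axis (not along the pixel's ray), 0 where there is no reading.
- arm.camera_model(name): a dict with "intrinsics" (3x3 intrinsics, pixels), "xyz" and "orientation" of the camera in the world. Camera axes: x right, y down, z forward; pixel columns grow to the right and rows downward; lengths in mm; the calibration is good to about 2 mm. A picture is of the moment at which its call begins. camera_model takes no time and is no camera call.
- arm.hand_in(): hands the job in; it is judged then, once.
The state is a dict: "time": time; "q": joint angles; "qd": joint speeds; "joint_torque": joint torques, N m; "eef_pos": TCP position; "ee_rot": TCP orientation; "contact_force": force on the tool from outside, world axes, zero at the start; "moment": the same for the moment, N m; "opening": finger opening in mm; "gripper_force": force on a finger pad.
Only numpy, scipy, OpenCV 4.12 (cv2) and the standard library are available. Lean on these libraries where they do the work, as an engineer would, in place of code of your own. Each camera call takes 0.05 s, during which the arm holds its last target. There are 200 camera calls.

## Working session

There is one attempt and no reset: what is moved stays moved. The work goes in short steps, Python scripts to look and compute and a tool call to move; the robot and the scene stay as the last step left them, time stands still between calls to the robot, and variables do not carry over. Pictures are saved under pics/ and viewed, at most 10 in all, crops included, and the job is handed in when it is done.

Besides the shell and the picture viewer there is one more tool, called after "Request:" as name(argument=value, ...) on one line, values as JSON. move_arm: Moves the arm, as the interface text tells. Its arguments: {"type":"object","properties":{"increments":{"type":"array","items":{"type":"object","properties":{"tx":{"type":"number"},"ty":{"type":"number"},"tz":{"type":"number"},"wx":{"type":"number"},"wy":{"type":"number"},"wz":{"type":"number"},"fingers":{"type":"number"}}}},"newtons":{"type":"number"}},"required":["increments"]}

```bash
mkdir -p pics; cat > h.py <<'E'
import numpy as np, cv2
from plant import arm
def cloud(name):
    im,d=arm.get_image(name); m=arm.camera_model(name)
    K=np.array(m["intrinsics"]);R=np.array(m["orientation"]);t=np.array(m["xyz"])
    v,u=np.mgrid[0:480,0:640]
    P=np.stack([(u-K[0,2])/K[0,0]*d,(v-K[1,2])/K[1,1]*d,d],-1)@R.T+t
    P[d==0]=np.nan
    return im,d,P
E
python3 - <<'E'
from h import *
ims=[]
for n in("scene","top"):
    im,d,P=cloud(n); np.savez(n,im=im,P=P); cv2.imwrite(f"pics/{n}0.png",im[...,::-1]); print(n,arm.camera_model(n))
print(arm.observe(),arm.tip_reach)
E
```

```text
scene {'intrinsics': array([[555.16748491,   0.        , 317.89320153],
       [  0.        , 555.16748491, 244.76123141],
       [  0.        ,   0.        ,   1.        ]]), 'xyz': array([1096.00075738, -432.16120196,  858.62193926]), 'orientation': array([[ 0.77857742,  0.44102967, -0.44644152],
       [ 0.6274615 , -0.55894424,  0.54210092],
       [-0.01045332, -0.7021924 , -0.7119105 ]])}
top {'intrinsics': array([[544.47754495,   0.        , 324.43570209],
       [  0.        , 544.47754495, 247.00620261],
       [  0.        ,   0.        ,   1.        ]]), 'xyz': array([ 486.4350122 ,  135.03783477, 1381.22449345]), 'orientation': array([[ 0.01488543, -0.99358859,  0.11207206],
       [-0.99956426, -0.01764412, -0.02366385],
       [ 0.02548955, -0.11167098, -0.99341828]])}
{'time': 0.1, 'q': array([ 1.17387249e+00,  2.45725924e-01,  1.55887984e+00, -4.21712909e-06,
        1.33871924e+00, -1.74077438e-01]), 'qd': array([-0.0002658 , -0.00122528, -0.00247742, -0.00088704,  0.00010525,
        0.00013564]), 'joint_torque': array([ 3.53055748e-04, -4.30675328e+01, -3.27128971e+01, -1.66944483e-04,
        2.93860969e-03, -4.05307105e-06]), 'eef_pos': array([143.45397422, 633.49919563, 252.30879814]), 'ee_rot': array([[-9.75272445e-01,  2.21005010e-01, -6.65912916e-04],
       [ 2.21005815e-01,  9.75271179e-01, -1.59925557e-03],
       [ 2.96002181e-04, -1.70688051e-03, -9.99998499e-01]]), 'contact_force': array([-0.09860779,  0.01446072,  0.59598923]), 'moment': array([ 0.03572399, -0.01868959, -0.01268786]), 'gripper_force': 0.0, 'opening': 85.01271311043128} 22.0
```

View pics/scene0.png

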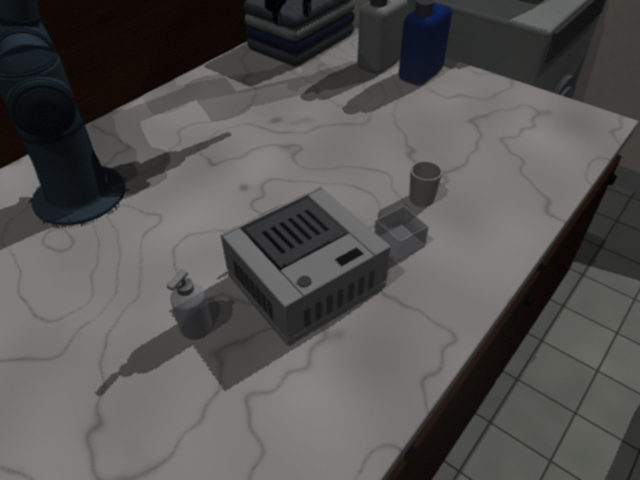

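View pics/top0.png

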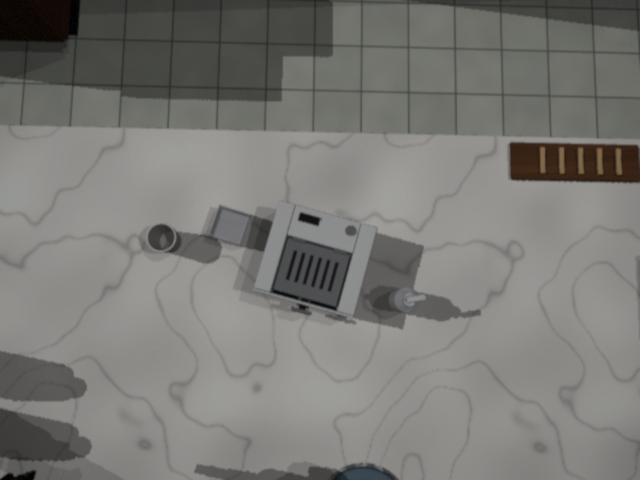

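The scene view shows the unit around (305,265) with the pump at (190,305), and the caddy (402,232) and mug (425,183) on the far side. In the top view the case spans (255–375, 203–318), with the tab's tip at about (302,308), the pump at (405,298) and the caddy at (231,225).

```bash
python3 - <<'E'
from h import *
for n in("top","scene"):
    D=np.load(n+".npz");P=D["P"];im=D["im"]
    z=P[...,2]
    m=((z>112)&(z<132)&(P[...,0]>350)&(P[...,0]<900)&(abs(P[...,1]-150)<300)).astype(np.uint8)
    k,l,s,c=cv2.connectedComponentsWithStats(m); i=1+s[1:,4].argmax()
    X=P[l==i]; print(n,s[i],np.median(X[:,2]))
    r=cv2.minAreaRect(X[:,:2].astype(np.float32));print(r);print(cv2.boxPoints(r))
    # tab: grey stuff z 60..110 
D=np.load("top.npz");P=D["P"];im=D["im"]
for v in range(296,318,2): print(v,[(int(P[v,u,0]),int(P[v,u,1]),int(P[v,u,2])) for u in range(284,322,4)])
for nm,(u,v) in dict(pump=(398,298),caddy=(231,225),mug=(161,238)).items(): print(nm,P[v-3:v+4:3,u-3:u+4:3].reshape(-1,3).round()[[0,4,8]])
i2=cv2.resize(im[190:340,230:430],None,fx=4,fy=4,interpolation=cv2.INTER_CUBIC);cv2.imwrite("pics/crop.png",i2[...,::-1])
E
```

```text
top [ 253  201  124  118 9130] 122.88619928022399
((601.1296997070312, 125.46054077148438), (240.64486694335938, 220.39878845214844), 75.24238586425781)
[[463.91577   37.17843 ]
 [677.04407  -18.963852]
 [738.3436   213.74265 ]
 [525.21533  269.88495 ]]
scene [  220   186   170   124 10802] 121.573835042692
((603.8257446289062, 123.44943237304688), (243.06588745117188, 224.9564971923828), 75.19044494628906)
[[464.01926   34.70395 ]
 [681.50287  -22.796509]
 [743.6322   212.19492 ]
 [526.1486   269.69537 ]]
296 [(515, 199, 48), (515, 190, 48), (515, 180, 50), (515, 170, 47), (513, 159, 125), (514, 150, 124), (514, 141, 125), (514, 131, 121), (514, 122, 122), (514, 113, 125)]
298 [(508, 196, 124), (508, 187, 122), (510, 180, 46), (510, 170, 48), (510, 160, 81), (509, 150, 124), (509, 141, 125), (509, 131, 120), (509, 122, 122), (510, 113, 120)]
300 [(505, 202, 0), (504, 187, 121), (504, 177, 121), (504, 168, 118), (505, 160, 78), (505, 150, 95), (505, 141, 89), (505, 131, 118), (505, 122, 127), (505, 113, 122)]
302 [(500, 201, 1), (501, 191, 3), (501, 181, -3), (500, 168, 124), (500, 1
[... 708 characters left out ...]
2, 131, 7), (482, 121, 2), (482, 111, 5)]
312 [(475, 201, 0), (476, 191, 0), (476, 181, -6), (476, 171, 3), (477, 159, 100), (477, 149, 105), (477, 140, 102), (477, 131, 1), (477, 120, -2), (477, 110, 0)]
314 [(471, 201, 2), (471, 191, 2), (471, 181, 0), (471, 171, 3), (471, 161, -1), (472, 149, 98), (472, 140, 105), (472, 130, -1), (472, 120, 0), (472, 110, 1)]
316 [(466, 200, 4), (466, 191, 0), (466, 180, 2), (466, 170, 3), (466, 161, -1), (466, 150, 4), (466, 140, 0), (467, 130, 3), (467, 120, 0), (467, 110, 0)]
pump [[521. -65.  92.]
 [513. -69. 107.]
 [506. -77. 105.]]
caddy [[701. 349.   5.]
 [694. 341.   6.]
 [687. 334.  -1.]]
mug [[662. 518.  26.]
 [657. 516.   4.]
 [649. 507.   8.]]
```

View pics/crop.png

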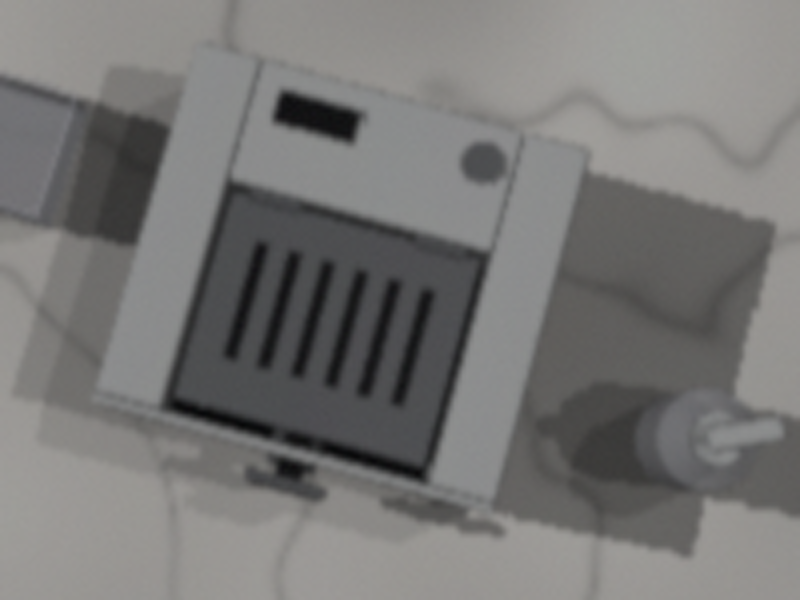

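Request:
move_arm(increments=[{"wz": 2, "fingers": 0}, {"tx": -0.027, "ty": -0.0268}, {"tx": -0.027, "ty": -0.0268}, {"tx": -0.027, "ty": -0.0268}, {"tx": -0.027, "ty": -0.0268}, {"tx": -0.027, "ty": -0.0268}, {"tx": -0.027, "ty": -0.0268}, {"tx": -0.027, "ty": -0.0268}, {"tx": -0.027, "ty": -0.0268}, {"tx": -0.027, "ty": -0.0268}, {"tx": -0.027, "ty": -0.0268}, {"tx": -0.027, "ty": -0.0268}, {"tx": -0.027, "ty": -0.0268}, {"tx": -0.027, "ty": -0.0268}, {"tx": -0.027, "ty": -0.0268}, {"wy": -8}, {"wy": -8}, {"wy": -8}, {"wy": -8}, {"wy": -8}])

```text
invalid input at $.increments[0]: expected keys tx, ty, tz, wx, wy, wz, fingers
```

```bash
cat >> h.py <<'E'
C=np.array([602.5,124.5]);a=-0.2576
U=np.array([[np.cos(a),np.sin(a),0],[-np.sin(a),np.cos(a),0],[0,0,1]])
def st():
    s=arm.observe();p=s["eef_pos"]-np.array([*C,0]);R=U@s["ee_rot"]
    print("t",s["time"],"U tcp",(U@p).round(1),"F_u",(U@s["contact_force"]).round(2),"q",s["q"].round(3),"open",round(s["opening"],1))
    print(R.round(3).tolist())
    return s
E
python3 -c "
from h import *
st()"
```

```text
t 0.1 U tcp [-573.6  375.3  252.3] F_u [-0.1  -0.01  0.6 ] q [ 1.174  0.246  1.559 -0.     1.339 -0.174] open 85.0
[[-0.999, -0.035, -0.0], [-0.035, 0.999, -0.002], [0.0, -0.002, -1.0]]
```

Request:
move_arm(increments=[{"tx": 0, "ty": 0, "tz": 0, "wx": 0, "wy": 0, "wz": 2, "fingers": 0}, {"tx": -0.027, "ty": -0.0268, "tz": 0, "wx": 0, "wy": 0, "wz": 0, "fingers": 0}, {"tx": -0.027, "ty": -0.0268, "tz": 0, "wx": 0, "wy": 0, "wz": 0, "fingers": 0}, {"tx": -0.027, "ty": -0.0268, "tz": 0, "wx": 0, "wy": 0, "wz": 0, "fingers": 0}, {"tx": -0.027, "ty": -0.0268, "tz": 0, "wx": 0, "wy": 0, "wz": 0, "fingers": 0}, {"tx": -0.027, "ty": -0.0268, "tz": 0, "wx": 0, "wy": 0, "wz": 0, "fingers": 0}, {"tx": -0.027, "ty": -0.0268, "tz": 0, "wx": 0, "wy": 0, "wz": 0, "fingers": 0}, {"tx": -0.027, "ty": -0.0268, "tz": 0, "wx": 0, "wy": 0, "wz": 0, "fingers": 0}, {"tx": -0.027, "ty": -0.0268, "tz": 0, "wx": 0, "wy": 0, "wz": 0, "fingers": 0}, {"tx": -0.027, "ty": -0.0268, "tz": 0, "wx": 0, "wy": 0, "wz": 0, "fingers": 0}, {"tx": -0.027, "ty": -0.0268, "tz": 0, "wx": 0, "wy": 0, "wz": 0, "fingers": 0}, {"tx": -0.027, "ty": -0.0268, "tz": 0, "wx": 0, "wy": 0, "wz": 0, "fingers": 0}, {"tx": -0.027, "ty": -0.0268, "tz": 0, "wx": 0, "wy": 0, "wz": 0, "fingers": 0}, {"tx": -0.027, "ty": -0.0268, "tz": 0, "wx": 0, "wy": 0, "wz": 0, "fingers": 0}, {"tx": -0.027, "ty": -0.0268, "tz": 0, "wx": 0, "wy": 0, "wz": 0, "fingers": 0}])

```text
time: 1.6
eef_pos: [413.8, 173.3, 253.0]
ee_rot: [[-0.967, 0.255, -0.0], [0.255, 0.967, 0.0], [0.0, 0.0, -1.0]]
contact_force: [-0.0, 0.2, -0.5]
opening: -0.1
gripper_force: 0.0
```

Request:
move_arm(increments=[{"tx": 0, "ty": 0, "tz": 0, "wx": 0, "wy": -8, "wz": 0, "fingers": 0}, {"tx": 0, "ty": 0, "tz": 0, "wx": 0, "wy": -8, "wz": 0, "fingers": 0}, {"tx": 0, "ty": 0, "tz": 0, "wx": 0, "wy": -8, "wz": 0, "fingers": 0}, {"tx": 0, "ty": 0, "tz": 0, "wx": 0, "wy": -8, "wz": 0, "fingers": 0}, {"tx": 0, "ty": 0, "tz": 0, "wx": 0, "wy": -8, "wz": 0, "fingers": 0}])

```text
time: 2.1
eef_pos: [413.4, 174.9, 253.7]
ee_rot: [[-0.737, 0.254, 0.626], [0.195, 0.967, -0.164], [-0.647, 0.001, -0.762]]
contact_force: [0.7, -1.1, -0.3]
opening: -0.5
gripper_force: 0.0
```

```bash
python3 -c "
from h import *
st()"
```

```text
t 2.1 U tcp [-195.7    0.5  253.7] F_u [ 0.95 -0.92 -0.34] q [ 0.336 -0.527  2.35  -0.538  0.781 -0.694] open -0.5
[[-0.762, -0.0, 0.647], [0.0, 1.0, 0.001], [-0.647, 0.001, -0.762]]
```

Request:
move_arm(increments=[{"tx": 0.02, "ty": 0, "tz": 0.0236, "wx": 0, "wy": 0, "wz": 0, "fingers": 0}, {"tx": 0.02, "ty": 0, "tz": 0.0236, "wx": 0, "wy": 0, "wz": 0, "fingers": 0}, {"tx": 0.02, "ty": 0, "tz": 0.0236, "wx": 0, "wy": 0, "wz": 0, "fingers": 0}, {"tx": 0.02, "ty": 0, "tz": 0.0236, "wx": 0, "wy": 0, "wz": 0, "fingers": 0}, {"tx": 0.02, "ty": 0, "tz": 0.0236, "wx": 0, "wy": 0, "wz": 0, "fingers": 0}, {"tx": 0, "ty": 0, "tz": 0, "wx": 0, "wy": 0, "wz": 0, "fingers": 0}])

```text
time: 2.7
eef_pos: [409.1, 173.6, 93.3]
ee_rot: [[-0.748, 0.256, 0.613], [0.194, 0.967, -0.167], [-0.635, -0.006, -0.772]]
contact_force: [0.4, -0.0, -0.1]
opening: 0.2
gripper_force: 0.0
```

```bash
python3 -c "
from h import *
st()
im,d,P=cloud('top');cv2.imwrite('pics/t1.png',cv2.resize(im[190:370,230:430],None,fx=3,fy=3)[...,::-1])"
```

```text
t 2.7 U tcp [-199.6   -1.8   93.3] F_u [ 0.36  0.08 -0.11] q [ 0.336 -0.176  2.44  -0.945  0.46  -0.2  ] open 0.2
[[-0.772, 0.001, 0.635], [-0.003, 1.0, -0.005], [-0.635, -0.006, -0.772]]
```

View pics/t1.png

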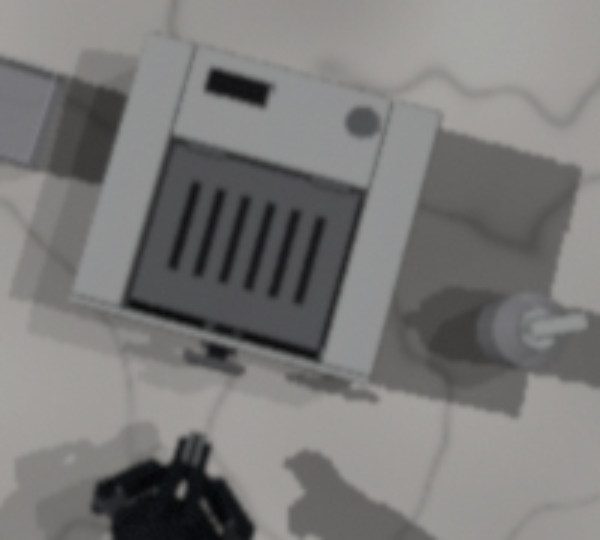

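The crop shows the closed fingertips at (193,440) lined up along the unit's x with the tab at (213,360), with the pump and caddy well clear. Next I approach the tab.

Request:
move_arm(increments=[{"tx": -0.0039, "ty": 0, "tz": 0.0032, "wx": 0, "wy": 0, "wz": 0, "fingers": 0}, {"tx": -0.0039, "ty": 0, "tz": 0.0032, "wx": 0, "wy": 0, "wz": 0, "fingers": 0}, {"tx": -0.0039, "ty": 0, "tz": 0.0032, "wx": 0, "wy": 0, "wz": 0, "fingers": 0}, {"tx": -0.0039, "ty": 0, "tz": 0.0032, "wx": 0, "wy": 0, "wz": 0, "fingers": 0}, {"tx": -0.0039, "ty": 0, "tz": 0.0032, "wx": 0, "wy": 0, "wz": 0, "fingers": 0}, {"tx": 0, "ty": 0, "tz": 0, "wx": 0, "wy": 0, "wz": 0, "fingers": 0}])

```text
time: 3.35
eef_pos: [438.1, 168.4, 99.4]
ee_rot: [[-0.74, 0.255, 0.622], [0.196, 0.967, -0.164], [-0.643, 0.0, -0.765]]
contact_force: [-0.1, -0.6, 0.3]
opening: -0.2
gripper_force: 0.0
```

```bash
python3 -c "
from h import *
st()"
```

```text
t 3.35 U tcp [-170.2    0.5   99.4] F_u [ 0.08 -0.56  0.31] q [ 0.294 -0.135  2.394 -0.946  0.429 -0.23 ] open -0.2
[[-0.765, 0.001, 0.643], [0.001, 1.0, -0.0], [-0.643, 0.0, -0.765]]
```

Request:
move_arm(increments=[{"tx": -0.0023, "ty": 0, "tz": 0.0019, "wx": 0, "wy": 0, "wz": 0, "fingers": 0}, {"tx": -0.0023, "ty": 0, "tz": 0.0019, "wx": 0, "wy": 0, "wz": 0, "fingers": 0}, {"tx": 0, "ty": 0, "tz": 0, "wx": 0, "wy": 0, "wz": 0, "fingers": 0}])

```text
time: 3.65
eef_pos: [443.2, 167.0, 99.0]
ee_rot: [[-0.741, 0.255, 0.622], [0.195, 0.967, -0.164], [-0.643, -0.0, -0.766]]
contact_force: [-0.0, 0.1, -0.8]
opening: 0.0
gripper_force: 0.0
```

Request:
move_arm(increments=[{"tx": -0.0023, "ty": 0, "tz": 0.0019, "wx": 0, "wy": 0, "wz": 0, "fingers": 0}, {"tx": 0, "ty": 0, "tz": 0, "wx": 0, "wy": 0, "wz": 0, "fingers": 0}])

```text
time: 3.85
eef_pos: [446.1, 166.2, 99.0]
ee_rot: [[-0.741, 0.255, 0.622], [0.195, 0.967, -0.164], [-0.643, 0.0, -0.766]]
contact_force: [-0.6, 0.1, -0.8]
opening: -0.3
gripper_force: 0.0
```

Request:
move_arm(increments=[{"tx": -0.0023, "ty": 0, "tz": 0.0019, "wx": 0, "wy": 0, "wz": 0, "fingers": 0}, {"tx": 0, "ty": 0, "tz": 0, "wx": 0, "wy": 0, "wz": 0, "fingers": 0}])

```text
time: 4.05
eef_pos: [449.0, 165.5, 99.1]
ee_rot: [[-0.741, 0.255, 0.622], [0.195, 0.967, -0.164], [-0.643, 0.0, -0.766]]
contact_force: [0.4, 0.5, 0.2]
opening: -0.0
gripper_force: 0.0
```

Request:
move_arm(increments=[{"tx": -0.0015, "ty": 0, "tz": 0.0013, "wx": 0, "wy": 0, "wz": 0, "fingers": 0}, {"tx": 0, "ty": 0, "tz": 0, "wx": 0, "wy": 0, "wz": 0, "fingers": 0}])

```text
time: 4.25
eef_pos: [450.8, 165.0, 99.0]
ee_rot: [[-0.741, 0.255, 0.622], [0.195, 0.967, -0.164], [-0.643, 0.0, -0.766]]
contact_force: [0.5, -0.0, 0.3]
opening: 0.4
gripper_force: 0.0
```

Request:
move_arm(increments=[{"tx": -0.0015, "ty": 0, "tz": 0.0013, "wx": 0, "wy": 0, "wz": 0, "fingers": 0}, {"tx": 0, "ty": 0, "tz": 0, "wx": 0, "wy": 0, "wz": 0, "fingers": 0}])

```text
time: 4.45
eef_pos: [452.7, 164.5, 99.0]
ee_rot: [[-0.741, 0.255, 0.622], [0.195, 0.967, -0.164], [-0.643, 0.0, -0.766]]
contact_force: [0.4, -0.3, 0.8]
opening: -0.0
gripper_force: 0.0
```

Request:
move_arm(increments=[{"tx": -0.0015, "ty": 0, "tz": 0.0013, "wx": 0, "wy": 0, "wz": 0, "fingers": 0}, {"tx": 0, "ty": 0, "tz": 0, "wx": 0, "wy": 0, "wz": 0, "fingers": 0}])

```text
time: 4.65
eef_pos: [454.7, 164.0, 99.0]
ee_rot: [[-0.741, 0.255, 0.622], [0.195, 0.967, -0.164], [-0.643, 0.0, -0.766]]
contact_force: [-0.4, -0.5, -1.4]
opening: 0.1
gripper_force: 0.0
```

Tip now at about ux −130.5; continuing.

Request:
move_arm(increments=[{"tx": -0.0015, "ty": 0, "tz": 0.0013, "wx": 0, "wy": 0, "wz": 0, "fingers": 0}, {"tx": 0, "ty": 0, "tz": 0, "wx": 0, "wy": 0, "wz": 0, "fingers": 0}])

```text
time: 4.85
eef_pos: [456.6, 163.4, 98.9]
ee_rot: [[-0.741, 0.255, 0.622], [0.195, 0.967, -0.164], [-0.643, 0.0, -0.766]]
contact_force: [0.1, -0.4, -0.3]
opening: -0.1
gripper_force: 0.0
```

Request:
move_arm(increments=[{"tx": -0.0015, "ty": 0, "tz": 0.0013, "wx": 0, "wy": 0, "wz": 0, "fingers": 0}, {"tx": 0, "ty": 0, "tz": 0, "wx": 0, "wy": 0, "wz": 0, "fingers": 0}])

```text
time: 5.05
eef_pos: [458.5, 163.0, 98.9]
ee_rot: [[-0.741, 0.255, 0.622], [0.195, 0.967, -0.164], [-0.643, 0.0, -0.766]]
contact_force: [0.3, 0.2, 0.0]
opening: 0.2
gripper_force: 0.0
```

```bash
python3 -c "
from h import *
st()
im,d,P=cloud('top');cv2.imwrite('pics/t2.png',cv2.resize(im[240:340,250:380],None,fx=5,fy=5,interpolation=2)[...,::-1])"
```

```text
t 5.05 U tcp [-149.     0.5   98.9] F_u [0.25 0.32 0.04] q [ 0.262 -0.094  2.359 -0.943  0.406 -0.255] open 0.2
[[-0.766, 0.0, 0.643], [0.0, 1.0, -0.0], [-0.643, 0.0, -0.766]]
```

View pics/t2.png

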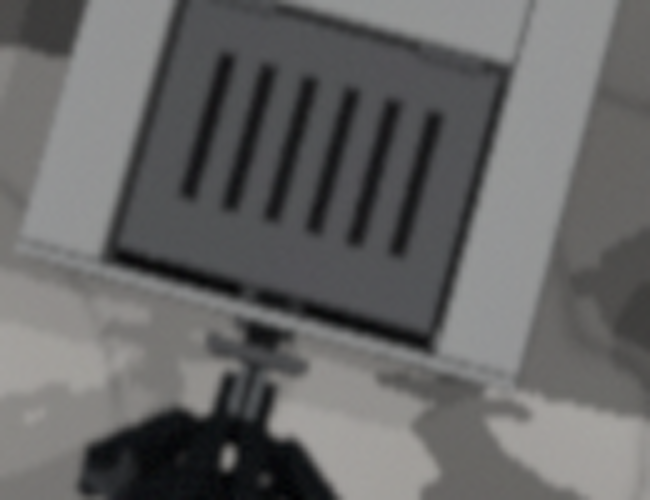

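The fingertips at (248,375) are just short of the tab plate at (257,355), so I keep creeping.

Request:
move_arm(increments=[{"tx": -0.0015, "ty": 0, "tz": 0.0013, "wx": 0, "wy": 0, "wz": 0, "fingers": 0}, {"tx": 0, "ty": 0, "tz": 0, "wx": 0, "wy": 0, "wz": 0, "fingers": 0}])

```text
time: 5.3
eef_pos: [460.1, 162.5, 98.6]
ee_rot: [[-0.741, 0.255, 0.621], [0.195, 0.967, -0.164], [-0.642, -0.0, -0.766]]
contact_force: [-3.0, 0.5, 1.6]
opening: 0.1
gripper_force: 1.3
```

Request:
move_arm(increments=[{"tx": -0.0015, "ty": 0, "tz": 0.0013, "wx": 0, "wy": 0, "wz": 0, "fingers": 0}, {"tx": 0, "ty": 0, "tz": 0, "wx": 0, "wy": 0, "wz": 0, "fingers": 0}])

```text
time: 5.5
eef_pos: [462.0, 162.0, 98.6]
ee_rot: [[-0.741, 0.255, 0.621], [0.195, 0.967, -0.164], [-0.642, -0.0, -0.766]]
contact_force: [-3.8, 0.6, 1.2]
opening: -0.1
gripper_force: 1.9
```

Request:
move_arm(increments=[{"tx": -0.0015, "ty": 0, "tz": 0.0013, "wx": 0, "wy": 0, "wz": 0, "fingers": 0}, {"tx": 0, "ty": 0, "tz": 0, "wx": 0, "wy": 0, "wz": 0, "fingers": 0}])

```text
time: 5.7
eef_pos: [463.9, 161.5, 98.5]
ee_rot: [[-0.741, 0.255, 0.621], [0.195, 0.967, -0.164], [-0.642, -0.0, -0.766]]
contact_force: [-4.2, 2.0, 3.3]
opening: -0.3
gripper_force: 2.5
```

Request:
move_arm(increments=[{"tx": -0.0015, "ty": 0, "tz": 0.0013, "wx": 0, "wy": 0, "wz": 0, "fingers": 0}, {"tx": 0, "ty": 0, "tz": 0, "wx": 0, "wy": 0, "wz": 0, "fingers": 0}])

```text
time: 5.9
eef_pos: [465.7, 161.0, 98.5]
ee_rot: [[-0.741, 0.255, 0.621], [0.195, 0.967, -0.164], [-0.642, -0.0, -0.766]]
contact_force: [-6.8, 1.8, 4.3]
opening: -0.3
gripper_force: 3.4
```

```bash
cat >> h.py <<'E'
def chk():
    # unit-frame heights of the cover band and unit's pose from top view
    im,d,P=cloud('top'); Q=(P-np.array([*C,0]))@U.T
    for x in range(-100,40,15):
        m=(abs(Q[...,0]-x)<6)&(abs(Q[...,1])>35)&(abs(Q[...,1])<55)
        print(x,np.nanmedian(Q[m][:,2]).round() if m.any() else None,end=' | ')
    m=((Q[...,2]>112)&(Q[...,2]<132)&(abs(Q[...,0])<125)&(abs(Q[...,1])>85)&(abs(Q[...,1])<135))
    print(); print("rect",cv2.minAreaRect(Q[m][:,:2].astype(np.float32)))
    return im
E
python3 -c "
from h import *
st();chk()"
```

```text
t 5.9 U tcp [-141.5    0.5   98.5] F_u [-7.02 -0.03  4.33] q [ 0.252 -0.079  2.346 -0.941  0.398 -0.264] open -0.3
[[-0.766, 0.0, 0.642], [0.0, 1.0, -0.0], [-0.642, -0.0, -0.766]]
-100 50.0 | -85 149.0 | -70 145.0 | -55 143.0 | -40 139.0 | -25 135.0 | -10 132.0 | 5 128.0 | 20 125.0 | 35 123.0 | 
rect ((-1.93133544921875, 0.5600433349609375), (219.87290954589844, 240.5502471923828), 0.12114190310239792)
```

Request:
move_arm(increments=[{"tx": 0.0073, "ty": 0, "tz": -0.0061, "wx": 0, "wy": 0, "wz": 0, "fingers": 0}, {"tx": 0.0073, "ty": 0, "tz": -0.0061, "wx": 0, "wy": 0, "wz": 0, "fingers": 0}, {"tx": 0.0073, "ty": 0, "tz": -0.0061, "wx": 0, "wy": 0, "wz": 0, "fingers": 0}, {"tx": -0.0091, "ty": 0, "tz": -0.0108, "wx": 0, "wy": 0, "wz": 0, "fingers": 0}, {"tx": -0.0091, "ty": 0, "tz": -0.0108, "wx": 0, "wy": 0, "wz": 0, "fingers": 0}, {"tx": -0.0091, "ty": 0, "tz": -0.0108, "wx": 0, "wy": 0, "wz": 0, "fingers": 0}, {"tx": -0.0091, "ty": 0, "tz": -0.0108, "wx": 0, "wy": 0, "wz": 0, "fingers": 0}, {"tx": 0, "ty": 0, "tz": 0, "wx": 0, "wy": 0, "wz": 0, "fingers": 0}])

```text
time: 6.75
eef_pos: [439.4, 168.9, 157.7]
ee_rot: [[-0.738, 0.254, 0.625], [0.196, 0.967, -0.162], [-0.646, 0.003, -0.763]]
contact_force: [-0.0, 0.0, 0.7]
opening: -0.0
gripper_force: 0.0
```

```bash
python3 -c "
from h import *
st();chk()"
```

```text
t 6.75 U tcp [-169.     1.4  157.7] F_u [-0.04 -0.01  0.69] q [ 0.294 -0.286  2.379 -0.717  0.537 -0.488] open -0.0
[[-0.763, -0.001, 0.646], [0.001, 1.0, 0.002], [-0.646, 0.003, -0.763]]
-100 50.0 | -85 171.0 | -70 168.0 | -55 162.0 | -40 156.0 | -25 148.0 | -10 141.0 | 5 133.0 | 20 126.0 | 35 124.0 | 
rect ((-1.603912353515625, 0.5281829833984375), (240.21798706054688, 220.5334014892578), 89.94417572021484)
```

The cover is ajar (edge height about 171) and the unit hasn't moved. Next the fingertips go under the near edge.

Request:
move_arm(increments=[{"tx": -0.0107, "ty": 0, "tz": 0.009, "wx": 0, "wy": 0, "wz": 0, "fingers": 0}, {"tx": -0.0107, "ty": 0, "tz": 0.009, "wx": 0, "wy": 0, "wz": 0, "fingers": 0}, {"tx": -0.0107, "ty": 0, "tz": 0.009, "wx": 0, "wy": 0, "wz": 0, "fingers": 0}, {"tx": -0.0107, "ty": 0, "tz": 0.009, "wx": 0, "wy": 0, "wz": 0, "fingers": 0}, {"tx": -0.0107, "ty": 0, "tz": 0.009, "wx": 0, "wy": 0, "wz": 0, "fingers": 0}, {"tx": 0, "ty": 0, "tz": 0, "wx": 0, "wy": 0, "wz": 0, "fingers": 0}])

```text
time: 7.4
eef_pos: [507.9, 149.7, 155.4]
ee_rot: [[-0.74, 0.256, 0.622], [0.196, 0.967, -0.165], [-0.643, 0.0, -0.766]]
contact_force: [0.7, -0.6, 0.8]
opening: 0.2
gripper_force: 0.0
```

```bash
python3 -c "
from h import *
st();chk()
im,d,P=cloud('scene');cv2.imwrite('pics/s2.png',cv2.resize(im[110:350,160:440],None,fx=2.5,fy=2.5,interpolation=2)[...,::-1])"
```

```text
t 7.4 U tcp [-97.9   0.3 155.4] F_u [ 0.87 -0.4   0.78] q [ 0.198 -0.131  2.258 -0.688  0.464 -0.576] open 0.2
[[-0.766, 0.002, 0.643], [0.001, 1.0, -0.001], [-0.643, 0.0, -0.766]]
-100 49.0 | -85 170.0 | -70 169.0 | -55 161.0 | -40 155.0 | -25 147.0 | -10 141.0 | 5 134.0 | 20 126.0 | 35 123.0 | 
rect ((-1.72039794921875, 0.5517654418945312), (219.92576599121094, 240.30674743652344), 0.015979385003447533)
```

View pics/s2.png

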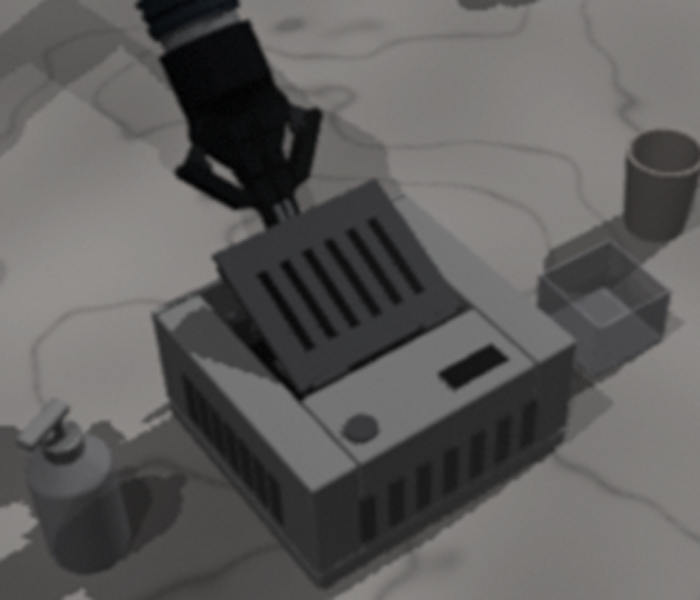

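The scene crop shows the closed fingers at (288,210) just under the raised near edge, midway between the feet, with nothing else touched. Now I lift along the arc.

Request:
move_arm(increments=[{"tx": -0.0099, "ty": 0, "tz": -0.0024, "wx": 0, "wy": 0, "wz": 0, "fingers": 0}, {"tx": -0.0099, "ty": 0, "tz": -0.0024, "wx": 0, "wy": 0, "wz": 0, "fingers": 0}, {"tx": -0.0099, "ty": 0, "tz": -0.0024, "wx": 0, "wy": 0, "wz": 0, "fingers": 0}, {"tx": 0, "ty": 0, "tz": 0, "wx": 0, "wy": 0, "wz": 0, "fingers": 0}])

```text
time: 7.9
eef_pos: [524.0, 146.0, 180.8]
ee_rot: [[-0.74, 0.255, 0.623], [0.195, 0.967, -0.163], [-0.644, 0.001, -0.765]]
contact_force: [-0.7, 0.1, -0.2]
opening: 0.2
gripper_force: 0.3
```

Request:
move_arm(increments=[{"tx": -0.0099, "ty": 0, "tz": -0.0024, "wx": 0, "wy": 0, "wz": 0, "fingers": 0}, {"tx": -0.0099, "ty": 0, "tz": -0.0024, "wx": 0, "wy": 0, "wz": 0, "fingers": 0}, {"tx": -0.0099, "ty": 0, "tz": -0.0024, "wx": 0, "wy": 0, "wz": 0, "fingers": 0}, {"tx": -0.0082, "ty": 0, "tz": 0.0008, "wx": 0, "wy": 0, "wz": 0, "fingers": 0}, {"tx": -0.0082, "ty": 0, "tz": 0.0008, "wx": 0, "wy": 0, "wz": 0, "fingers": 0}, {"tx": -0.0082, "ty": 0, "tz": 0.0008, "wx": 0, "wy": 0, "wz": 0, "fingers": 0}, {"tx": -0.0082, "ty": 0, "tz": 0.0008, "wx": 0, "wy": 0, "wz": 0, "fingers": 0}, {"tx": 0, "ty": 0, "tz": 0, "wx": 0, "wy": 0, "wz": 0, "fingers": 0}])

```text
time: 8.7
eef_pos: [568.7, 133.9, 224.0]
ee_rot: [[-0.739, 0.255, 0.623], [0.196, 0.967, -0.164], [-0.644, 0.001, -0.765]]
contact_force: [-0.0, 1.0, 0.2]
opening: -0.1
gripper_force: 0.1
```

```bash
python3 -c "
from h import *
st();chk()
im,d,P=cloud('scene');cv2.imwrite('pics/s3.png',cv2.resize(im[110:350,160:440],None,fx=2.5,fy=2.5,interpolation=2)[...,::-1])"
```

```text
t 8.7 U tcp [-35.1   0.5 224. ] F_u [-0.3   0.97  0.18] q [ 0.137 -0.122  2.105 -0.491  0.552 -0.835] open -0.1
[[-0.765, 0.001, 0.644], [0.001, 1.0, 0.0], [-0.644, 0.001, -0.765]]
-100 287.0 | -85 284.0 | -70 277.0 | -55 265.0 | -40 50.0 | -25 54.0 | -10 209.0 | 5 180.0 | 20 143.0 | 35 123.0 | 
rect ((-1.729339599609375, 0.5558700561523438), (240.3359832763672, 220.26560974121094), 89.94569396972656)
```

View pics/s3.png

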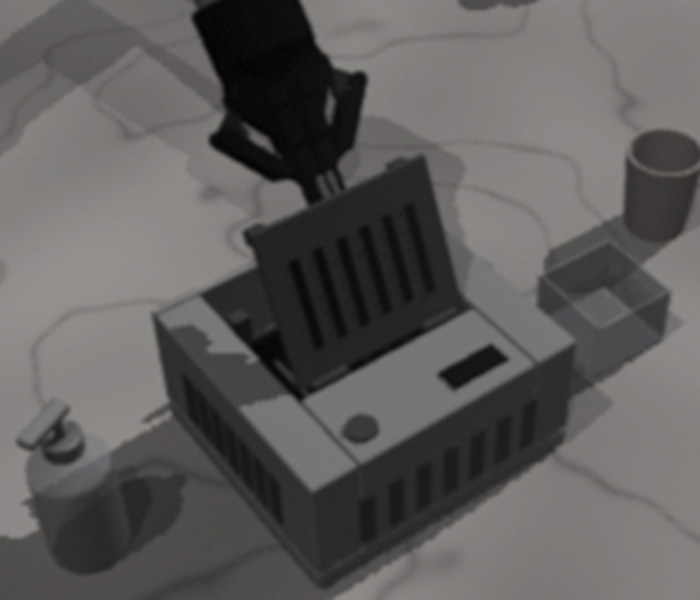

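The cover leans on the fingertips at about 1.15 rad (near edge around (340,195)), and the unit is still in place. Pushing over.

Request:
move_arm(increments=[{"tx": -0.0067, "ty": 0, "tz": 0.0033, "wx": 0, "wy": 0, "wz": 0, "fingers": 0}, {"tx": -0.0067, "ty": 0, "tz": 0.0033, "wx": 0, "wy": 0, "wz": 0, "fingers": 0}, {"tx": -0.0067, "ty": 0, "tz": 0.0033, "wx": 0, "wy": 0, "wz": 0, "fingers": 0}, {"tx": -0.0067, "ty": 0, "tz": 0.0033, "wx": 0, "wy": 0, "wz": 0, "fingers": 0}, {"tx": -0.0067, "ty": 0, "tz": 0.0033, "wx": 0, "wy": 0, "wz": 0, "fingers": 0}, {"tx": -0.0046, "ty": 0, "tz": 0.0039, "wx": 0, "wy": 0, "wz": 0, "fingers": 0}, {"tx": -0.0046, "ty": 0, "tz": 0.0039, "wx": 0, "wy": 0, "wz": 0, "fingers": 0}, {"tx": -0.0046, "ty": 0, "tz": 0.0039, "wx": 0, "wy": 0, "wz": 0, "fingers": 0}, {"tx": -0.0046, "ty": 0, "tz": 0.0039, "wx": 0, "wy": 0, "wz": 0, "fingers": 0}, {"tx": 0, "ty": 0, "tz": 0, "wx": 0, "wy": 0, "wz": 0, "fingers": 0}, {"tx": 0, "ty": 0, "tz": 0, "wx": 0, "wy": 0, "wz": 0, "fingers": 0}, {"tx": 0, "ty": 0, "tz": 0, "wx": 0, "wy": 0, "wz": 0, "fingers": 0}])

```text
time: 10.0
eef_pos: [625.7, 118.9, 231.5]
ee_rot: [[-0.741, 0.255, 0.621], [0.195, 0.967, -0.164], [-0.643, -0.0, -0.766]]
contact_force: [-0.9, -0.3, 0.3]
opening: -0.1
gripper_force: 0.0
```

```bash
python3 -c "
from h import *
st();chk()
im,d,P=cloud('scene');cv2.imwrite('pics/s4.png',cv2.resize(im[110:350,160:440],None,fx=2.5,fy=2.5,interpolation=2)[...,::-1])"
```

```text
t 10.0 U tcp [ 23.8   0.5 231.5] F_u [-0.77 -0.47  0.28] q [ 0.091 -0.009  1.982 -0.438  0.543 -0.918] open -0.1
[[-0.766, -0.0, 0.643], [-0.0, 1.0, -0.0], [-0.643, -0.0, -0.766]]
-100 453.0 | -85 438.0 | -70 376.0 | -55 51.0 | -40 286.0 | -25 291.0 | -10 284.0 | 5 272.0 | 20 132.0 | 35 169.0 | 
rect ((-1.8283309936523438, 0.6221847534179688), (219.79835510253906, 240.3041534423828), 0.038605280220508575)
```

View pics/s4.png

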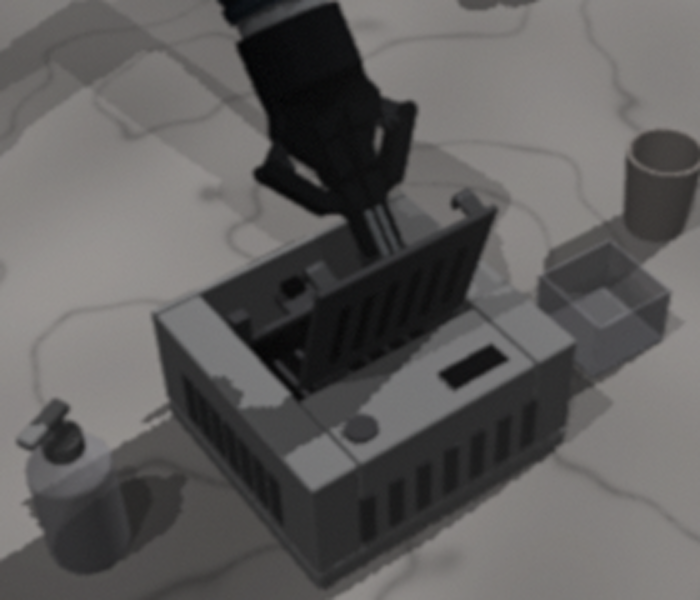

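The cover is tilted past vertical (edge about (480,215)), with the fingertips at (385,235). Withdrawing straight back.

Request:
move_arm(increments=[{"tx": 0.0077, "ty": 0, "tz": -0.0064, "wx": 0, "wy": 0, "wz": 0, "fingers": 0}, {"tx": 0.0153, "ty": 0, "tz": -0.0129, "wx": 0, "wy": 0, "wz": 0, "fingers": 0}, {"tx": 0.0153, "ty": 0, "tz": -0.0129, "wx": 0, "wy": 0, "wz": 0, "fingers": 0}, {"tx": 0.0153, "ty": 0, "tz": -0.0129, "wx": 0, "wy": 0, "wz": 0, "fingers": 0}, {"tx": 0.0153, "ty": 0, "tz": -0.0129, "wx": 0, "wy": 0, "wz": 0, "fingers": 0}, {"tx": 0.0153, "ty": 0, "tz": -0.0129, "wx": 0, "wy": 0, "wz": 0, "fingers": 0}, {"tx": 0.0153, "ty": 0, "tz": -0.0129, "wx": 0, "wy": 0, "wz": 0, "fingers": 0}, {"tx": 0.0153, "ty": 0, "tz": -0.0129, "wx": 0, "wy": 0, "wz": 0, "fingers": 0}, {"tx": 0, "ty": 0, "tz": 0, "wx": 0, "wy": 0, "wz": 0, "fingers": 0}, {"tx": 0, "ty": 0, "tz": 0, "wx": 0, "wy": 0, "wz": 0, "fingers": 0}])

```text
time: 11.1
eef_pos: [480.6, 157.3, 232.2]
ee_rot: [[-0.74, 0.254, 0.622], [0.195, 0.967, -0.163], [-0.643, 0.0, -0.765]]
contact_force: [0.9, -0.9, 0.4]
opening: 0.0
gripper_force: 0.0
```

```bash
python3 -c "
from h import *
st();chk()
im,d,P=cloud('scene');Q=(P-np.array([*C,0]))@U.T
m=(abs(Q[...,1])<70)&(Q[...,0]>20)&(Q[...,0]<105)&(Q[...,2]>140)&(Q[...,2]<255)
q=Q[m];k=np.polyfit(q[:,2],q[:,0],1);print(len(q),q[:,2].max(),'angle',np.pi/2+np.arctan(k[0]))
cv2.imwrite('pics/s5.png',cv2.resize(im[110:350,160:440],None,fx=2.5,fy=2.5,interpolation=2)[...,::-1])"
```

```text
t 11.1 U tcp [-126.3    0.7  232.2] F_u [ 1.1  -0.66  0.4 ] q [ 0.232 -0.336  2.262 -0.526  0.645 -0.749] open 0.0
[[-0.765, -0.001, 0.643], [-0.0, 1.0, 0.001], [-0.643, 0.0, -0.765]]
-100 49.0 | -85 50.0 | -70 51.0 | -55 50.0 | -40 51.0 | -25 51.0 | -10 51.0 | 5 51.0 | 20 52.0 | 35 154.0 | 
rect ((-1.469879150390625, 0.442657470703125), (220.42605590820312, 240.6532745361328), 0.021784324198961258)
1824 245.51762371088432 angle 1.8621309149029426
```

View pics/s5.png

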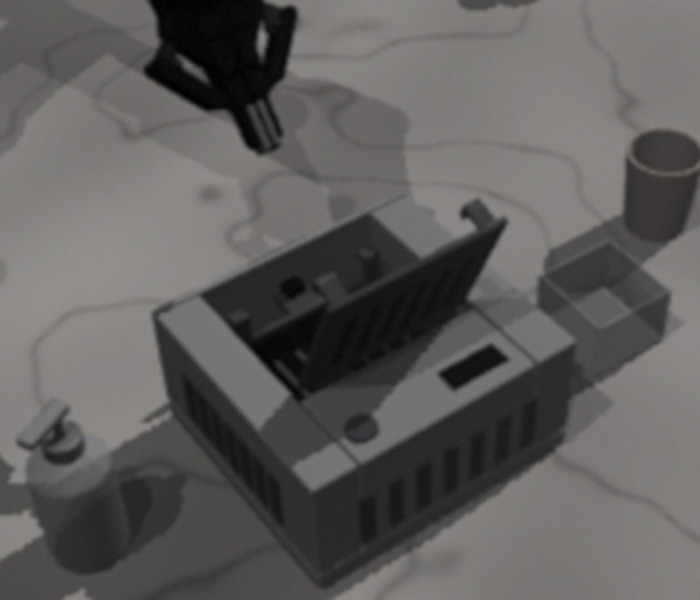

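The cover rests leaning back on its stop (edge about (490,215)), the arm is clear, and the unit, pump, caddy and mug are where they were.

```bash
python3 -c "
from plant import arm
print(arm.hand_in())"
```

```text
the job is handed in; nothing more can be done
None
```

I pressed the tab, the cover sprang up, and I swung it over until it rested open on its own. At hand-in (about 11 s on the robot clock) the arm was clear and the unit had moved less than about 1 mm. My measured cover angle was about 1.86 rad against the 1.85 limit, and no verdict came back.

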